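Bring the bench magnifier over the cork in the vise

ROBOT

A 6-joint arm with a two-finger parallel gripper is mounted at the origin on the work surface. World frame = base frame: x ahead of the robot, y to its left, z up, the work surface at z = 0. Lengths are in m, angles in rad, forces in N, time in s.
With the tool pointing down it reaches from about 0.375 to 0.9 m from the base axis. Payload 3.1 kg.
Tool frame: the origin (TCP) lies between the finger pads; the fingertips stand 22 mm ahead of it and the grasp point (between the pads) lies 3 mm ahead of it; z points along the fingers, y is the line along which they close (so a half turn about z gives the same grasp; the last joint's range is limited). The gripper opens to 87 mm and grips with 3 to 60 N. Pads are 19 mm wide; open, the fingers measure 117 mm over their backs; the gripper's body (75 mm by 190 mm) begins 51 mm behind the grasp point.
Start: joints at [1.008, 0.527, 1.433, -0, 1.181, -0.178], TCP at [0.234, 0.58, 0.245] pointing down, gripper open.
Joint ranges: [-3.08, 3.08], [-0.75, 2.2], [0.22, 2.44], [-1.43, 4.57], [0, 2.65], [-2.85, 2.85]. Speed limits (rad/s): [2.79, 2.79, 3.14, 3.14, 3.14, 3.14].

INTERFACE

Orientations are given as a unit quaternion [x, y, z, w].
In Python, from rig import robot gives the robot as it stands.
- The arm moves only by the tool move_arm, never from a script. Its argument "series" is text: rows parted by semicolons, each of 6 numbers parted by spaces: the shift along the tool's x, y, z in mm, then the turn, a rotation vector about the tool's x, y, z in degrees. In form: dx dy dz ax ay az; .... A call has 1 to 8 rows; each row is the pose to reach, as a shift and turn from the pose commanded when the call began, along the tool's axes at that moment; what a row does not reach only later rows make up. A row lasts 1/12 s, in which the tool goes at most 41.7 mm and 7.16 degrees, less where a joint would pass 70% of its speed; a pose out of reach is approached as far as the arm can. A call with a gripper value outside its range is refused whole. "jaw" is the opening, from 0 (shut) to 1 (fully open), set as the call begins (left out, the last holds). The fingers move at their own pace and stop on an object; "newtons" is the grip in N (left out, the last holds). Time passes only in rows, so rows that repeat a pose let the fingers close. It gives the time, the measured TCP pose, the force, the opening and the grip force at its end, in the units of the state.
- robot.get_obs(): the state, without advancing time (a new reading comes with each control period).
- robot.camera(name): name is "scene" or "top" or "wrist"; returns a dict with "img" (420x560x3 uint8, red, green, blue), "mtx" (3x3 intrinsics, pixels), "world_to_cam" (4x4, takes a point from world to camera coordinates). Camera axes: x right, y down, z forward; pixel columns grow to the right and rows downward; lengths in m; the calibration is good to about 2 mm. A picture is of the moment at which its call begins. There is no depth.
- robot.hand_in(): hands the job in; it is judged then, once.
Trained networks look in a picture, given as the dict that the camera call returned (one of the last four; its "shot" number tells which), for a name from the list of things; names that differ only in an ending like _2 or _b are one class to them, and where a whole thing is asked for, a point or a joint stands for the part that bears it (a point fixed in the world has none). Each returns a list of dicts, best first, with "p" (0 to 1); they miss things now and then, are a little off and sometimes report something else, mostly with a low value. They report only what shows in the picture. A call takes as long as a camera call. They do not tell look-alikes from the thing itself.
- robot.search_frame(picture, thing): "xyz" ([x, y, z] in m, in world coordinates, good to about 4 mm: the middle of the surface that is visible of it).
- robot.tip_of(picture, thing): "xyz" ([x, y, z] in m, in world coordinates, good to about 4 mm: a listed point, or the origin of a listed thing).
The state is a dict: "time": time; "q": joint angles; "joint_velocities": joint speeds; "joint_torque": joint torques, N m; "position": TCP position; "tool_rot": TCP orientation; "ft_force": force on the tool from outside, world axes, zero at the start; "moment": the same for the moment, N m; "grip_width": finger opening in m; "grip_force": force on a finger pad.
Only numpy, scipy, OpenCV 4.12 (cv2) and the standard library are available. Lean on these libraries where they do the work, as an engineer would, in place of code of your own. Each camera call takes 0.05 s, during which the arm holds its last target. There are 200 camera calls.

TASK

The blue jar's stopper is clamped in the little vise to be checked for cracks, but the jar stands where the magnifier has to come. Stand the jar upright on the empty cork coaster, setting it down gently, and swing the magnifier's arm round and tilt its lens down until the lens is level and centred above the cork. Leave everything else where it is.

Things in the scene. Friction and masses are not known exactly. Their poses are not given: they have to be found in the camera images.
- cork_top (a point): Centre of the flat top of a tapered cork stopper, 41 mm across at the top, 118 mm above the shelf, held immovably upright in the jaws of a small black cast iron vise (jaws 62 mm wide, tops 100 mm above the shelf). The vise is clamped to the shelf's far edge and cannot move.
- magnifier_base: Heavy, immovable bench magnifier: black round base 124 mm across, steel column, swivel collar on top reaching 204 mm above the shelf; a level steel arm runs out 180 mm above the shelf to the lens. Origin: centre of the base's underside, on the vertical swivel axis. The cork's axis is 183 mm from this axis, within 10 mm, as is the level lens's centre.
- swing_arm (a joint): Swivel angle of the arm about the vertical axis through magnifier_base, rad, growing counter-clockwise seen from above. The arm's heading in the world is magnifier_base's yaw plus this value. Range -2.4 to 1.2. Stays where it is left (friction 0.4 N m).
- lens_head (a joint): Tilt of the lens about the horizontal hinge at the arm's end, which lies across the arm, rad. 0: the lens is level and its handle points straight out along the arm; positive: the handle is raised (1.57: upright). Range -0.5 to 1.57, with no stop or click at 0. Stays where it is left (friction 0.35 N m). At the start it stands steeply raised.
- tilt_hinge (a point): Centre of the fork hinge at the arm's end, about which the lens tilts: 115 mm from the swivel axis, 180 mm above the shelf. x axis outwards along the arm, z up.
- lens_center (a point): Centre of the round lens, in a white rim 110 mm across and 13 mm thick, 68 mm from the tilt hinge (183 mm from the swivel axis when level). Axes turn with the lens: x towards its handle, z along the lens's own axis (straight up when level), y along the tilt hinge.
- lens_grip (a point): Point on the axis of the lens's straight red handle (14 mm thick, from 126 to 182 mm from the tilt hinge, on its far side), 153 mm from the hinge. Axes as lens_center. Can be pinched from above with the fingers closing along y; the handle then pivots between the pads as the lens tilts.
- jar: Loose blue glass apothecary jar without its stopper, 0.3 to 0.45 kg. Origin: centre of its underside. 200 mm tall: body 88 mm across up to 118 mm, shoulder up to 142 mm, then a straight open neck 58 mm across up to 200 mm, to be gripped there from above. Must not tip or be dropped. Starts upright on the shelf beside the vise.
- coaster: Flat round cork coaster fixed on the shelf, 116 mm across, 6 mm thick, empty. Origin: centre of its underside. The jar's new place.
- timer: Bystander: loose chrome egg timer, 69 mm across, 79 mm tall. Origin: centre of its underside. Not to be moved.
- nutcracker: Bystander: loose steel nutcracker lying flat, 186 mm long (along its x) by 56 mm, 16 mm thick. Origin: middle of its underside. Not to be moved.
- nut_bowl: Bystander: loose white bowl of walnuts, 124 mm across, 70 mm tall with the nuts. Not to be moved.
- mug: Bystander: loose blue mug, 80 mm across, 92 mm tall. Not to be moved.
- pepper_mill: Bystander: loose wooden pepper mill, 58 mm across, 142 mm tall. Not to be moved.
Things that resemble listed ones, but are neither listed nor needed, are in the scene too. What is meant by the jar is not black or turquoise, and is the smaller of those in its own colour.

How it is judged:
At the end, for the whole second after the job is handed in: The lens is level within 0.12 rad (7 degrees) and its centre within 20 mm, seen from above, of the centre of the cork's top (the whole cork lies under the glass); both joints are at rest. The jar stands upright and at rest on the coaster, its axis within 25 mm of the coaster's centre (horizontal distance between lens_center and cork_top below 0.02 m and angle between lens_center's own z axis and vertical below 0.12 rad and velocity of joint lens_head between -0.03 and 0.03 rad/s and velocity of joint swing_arm between -0.03 and 0.03 rad/s and horizontal distance between jar and coaster below 0.025 m and height (world z) of jar between 0.003 and 0.01 m and angle between jar's own z axis and vertical below 0.1 rad and linear speed of jar below 0.02 m/s); the robot touches nothing.
It fails at once if the jar is tipped over (leans more than 0.5 rad) (angle between jar's own z axis and vertical above 0.5 rad).
It fails at once if the jar is dropped or flung (moves faster than 0.45 m/s while the fingers do not hold it) (linear speed of jar above 0.45 m/s and contact force between the fingers and jar below 0.1 N).
It fails at once if a bystander (timer, nutcracker, bowl, mug or pepper mill) is moved more than 30 mm (distance of any of timer, nutcracker, nut_bowl, mug, pepper_mill from where it was at the start of the episode above 0.03 m).
It also fails if it takes over 54 s, if anything falls off the work surface, if the arm or the gripper's body presses on something with over 40 N, if the wrist force passes 120 N, or if a joint passes its speed limit or range.

## Working session

There is one attempt and no reset: what is moved stays moved. The work goes in short steps, Python scripts to look and compute and a tool call to move; the robot and the scene stay as the last step left them, time stands still between calls to the robot, and variables do not carry over. Pictures are saved under pics/ and viewed, at most 10 in all, crops included, and the job is handed in when it is done.

Besides the shell and the picture viewer there is one more tool, called after "Call:" by a JSON object that holds its "fn" and its "kwargs", one argument or row to a line. move_arm: Moves the arm, as the interface text tells. Its arguments: {"type":"object","properties":{"series":{"type":"string"},"jaw":{"type":"number"},"newtons":{"type":"number"}},"required":["series"]}

```bash
mkdir -p pics
python3 - <<'E'
from rig import robot
import cv2,numpy as np
o=robot.get_obs();print(o['time'],o['position'],o['tool_rot'])
for n in("scene","top"):
    c=robot.camera(n);cv2.imwrite(f'pics/{n}0.png',c['img'][:,:,::-1])
    P=c['mtx']@c['world_to_cam'][:3]
    def px(x):
        v=P@np.r_[x,1];return (v[:2]/v[2]).round().astype(int).tolist()
    for t in("cork_top","magnifier_base","tilt_hinge","lens_center","lens_grip","jar","coaster","timer","nutcracker","nut_bowl","mug","pepper_mill"):
        r=robot.tip_of(c,t)
        print(n,t,[(np.round(d['xyz'],3).tolist(),round(d['p'],2),px(d['xyz'])) for d in r[:4]])
E
```

```text
0.0 [0.23361324 0.57896561 0.24356955] [ 1.90720110e-01  9.81643869e-01 -1.00007907e-03 -3.91782121e-04]
scene cork_top [([0.677, 0.096, 0.116], 0.56, [277, 264]), ([0.522, 0.171, 0.239], 0.42, [327, 202])]
scene magnifier_base [([0.642, 0.274, 0.002], 0.95, [340, 301]), ([0.673, 0.094, 0.12], 0.3, [277, 262])]
scene tilt_hinge [([0.528, 0.17, 0.24], 0.58, [326, 204])]
scene lens_center [([0.525, 0.173, 0.235], 0.57, [327, 204])]
scene lens_grip [([0.493, 0.14, 0.309], 0.97, [321, 173])]
scene jar [([0.502, -0.084, 0.0], 0.81, [247, 228]), ([0.371, 0.242, 0.002], 0.72, [358, 231]), ([0.238, -0.247, 0.003], 0.69, [239, 164]), ([0.662, 0.001, -0.004], 0.56, [249, 275])]
scene coaster [([0.591, -0.321, -0.002], 0.66, [169, 225]), ([0.644, 0.272, -0.001], 0.17, [339, 302])]
scene timer [([0.473, -0.22, -0.002], 0.83, [214, 210])]
scene nutcracker [([0.42, 0.023, -0.001], 0.72, [288, 221]), ([0.527, 0.173, 0.239], 0.56, [327, 204])]
scene nut_bowl [([0.383, -0.442, -0.002], 0.94, [172, 175]), ([0.553, 0.195, 0.18], 0.45, [329, 228])]
scene mug [([0.419, 0.385, -0.004], 0.76, [399, 257]), 
[... 437 characters left out ...]
rip [([0.489, 0.146, 0.308], 0.88, [219, 194])]
top jar [([0.373, 0.241, -0.004], 0.95, [203, 246]), ([0.503, -0.083, 0.002], 0.81, [316, 197]), ([0.666, 0.001, -0.0], 0.71, [285, 141]), ([0.238, -0.249, 0.004], 0.58, [378, 290])]
top coaster [([0.592, -0.321, 0.004], 0.85, [399, 164]), ([0.553, 0.194, 0.181], 0.75, [207, 173]), ([0.384, -0.446, -0.0], 0.48, [446, 236])]
top timer [([0.477, -0.216, 0.001], 0.92, [364, 205]), ([0.383, -0.447, 0.003], 0.44, [447, 236])]
top nutcracker [([0.424, 0.025, 0.001], 0.81, [279, 226])]
top nut_bowl [([0.384, -0.446, 0.001], 0.68, [446, 236])]
top mug [([0.415, 0.379, 0.0], 0.88, [154, 232])]
top pepper_mill [([0.571, 0.431, -0.002], 0.93, [135, 178])]
```

Run:
```python
import cv2,numpy as np
a=cv2.imread('pics/scene0.png');b=cv2.imread('pics/top0.png')
cv2.imwrite('pics/a.png',cv2.resize(a[100:340,120:440],(800,600),interpolation=cv2.INTER_CUBIC))
cv2.imwrite('pics/b.png',cv2.resize(b[90:330,120:440],(800,600),interpolation=cv2.INTER_CUBIC))
```

```text
(no output)
```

View pics/a.png

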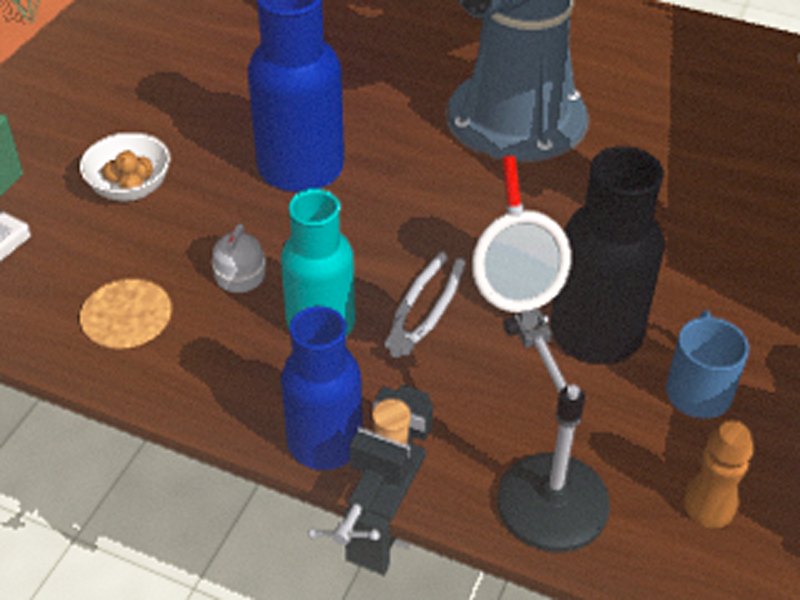

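View pics/b.png

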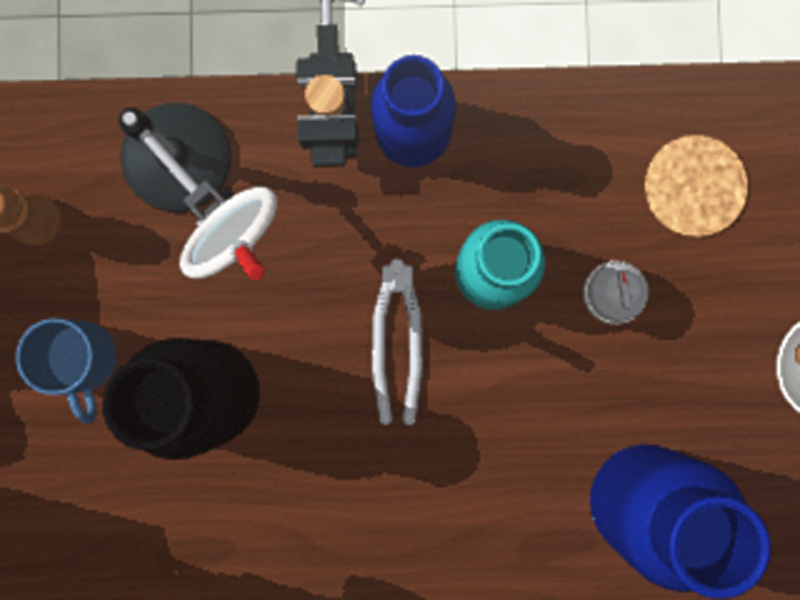

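Four jars: small blue at scene (249,275) / top (285,141), beside the vise. Large blue at scene (239,164), black at (358,231), turquoise at (247,228). The smaller blue one beside the vise is the jar meant; both enlarged crops confirm it. The coaster is at scene (169,225) and is empty. The lens is raised about 56°.

```bash
cat > h.py <<'E'
from rig import robot
import numpy as np
from scipy.spatial.transform import Rotation as R
def down(head):  # tool pointing down, tool y at heading (deg)
    h=np.radians(head);y=np.array([np.cos(h),np.sin(h),0]);z=np.array([0,0,-1.])
    return R.from_matrix(np.c_[np.cross(y,z),y,z])
def rel(targets):
    o=robot.get_obs();p=np.array(o['position']);r=R.from_quat(o['tool_rot'])
    for t,h in targets:
        d=r.inv().apply(np.array(t)-p)*1000
        a=(r.inv()*down(h)).as_rotvec(degrees=True)
        print(*d.round(0).astype(int),*a.round(1))
E
python3 - <<'E'
from h import *
rel([((.234,.579,.43),68),((.664,.001,.43),68),((.664,.001,.178),68)])
E
```

```text
0 0 -185 0.0 0.0 0.0
-615 -375 -185 0.0 0.0 0.0
-615 -375 67 0.0 0.0 0.0
```

Call:
{"fn": "move_arm", "kwargs": {
  "series": "0 0 -60 0 0 0; 0 0 -120 0 0 0; 0 0 -185 0 0 0; 0 0 -185 0 0 0; 0 0 -185 0 0 0; -60 -37 -185 0 0 0; -95 -58 -185 0 0 0; -130 -79 -185 0 0 0",
  "jaw": 1
}}

```text
time: 1.97
position: [0.3088, 0.4785, 0.4302]
tool_rot: [0.189, 0.982, 0.001, 0.001]
ft_force: [0.7, 0.3, 0.2]
grip_width: 0.0871
grip_force: 0.0
```

Call:
{"fn": "move_arm", "kwargs": {
  "series": "-485 -296 0 0 0 0; -485 -296 0 0 0 0; -485 -296 0 0 0 0; -485 -296 0 0 0 0; -485 -296 0 0 0 0; -485 -296 0 0 0 0; -485 -296 0 0 0 0; -485 -296 0 0 0 0"
}}

```text
time: 2.63
position: [0.5082, 0.2099, 0.4298]
tool_rot: [0.191, 0.982, 0.0, 0.0]
ft_force: [-0.5, 0.1, -0.8]
grip_width: 0.0869
grip_force: 0.0
```

Run:
```python
from h import *
o=robot.get_obs();print(o['time'],o['position'],o['q'])
rel([((.664,.001,.43),68),((.664,.001,.178),68)])
```

```text
2.6333 [0.50819462 0.2098748  0.42976641] [ 1.88295087e-01  2.60381671e-01  1.34906715e+00  1.38131769e-04
  1.53172422e+00 -9.98669866e-01]
-223 -135 0 0.0 0.0 0.0
-223 -135 252 0.0 0.0 0.0
```

Call:
{"fn": "move_arm", "kwargs": {
  "series": "-223 -135 0 0 0 0; -223 -135 0 0 0 0; -223 -135 0 0 0 0; -223 -135 0 0 0 0; -223 -135 0 0 0 0; -223 -135 0 0 0 0; -223 -135 0 0 0 0; -223 -135 60 0 0 0"
}}

```text
time: 3.3
position: [0.6698, -0.0015, 0.3956]
tool_rot: [0.193, 0.981, -0.0, 0.01]
ft_force: [1.3, 0.8, 1.8]
grip_width: 0.087
grip_force: 0.0
```

Call:
{"fn": "move_arm", "kwargs": {
  "series": "0 0 80 0 0 0; 0 0 80 0 0 0; 0 0 80 0 0 0; 0 0 80 0 0 0"
}}

```text
time: 3.63
position: [0.6624, 0.0035, 0.306]
tool_rot: [0.191, 0.982, -0.0, -0.003]
ft_force: [0.1, 0.3, 1.0]
grip_width: 0.0872
grip_force: 0.0
```

Run:
```python
from h import *
import cv2
c=robot.camera('wrist');cv2.imwrite('pics/w1.png',c['img'][:,:,::-1])
print([(np.round(d['xyz'],3),d['p']) for d in robot.tip_of(c,'jar')])
c=robot.camera('top')
print([(np.round(d['xyz'],3),d['p']) for d in robot.tip_of(c,'jar')])
print(robot.get_obs()['position'])
rel([((.664,.001,.178),68)])
```

```text
[(array([ 0.664,  0.   , -0.   ]), 0.78), (array([ 0.501, -0.081,  0.001]), 0.71)]
[(array([ 0.505, -0.086,  0.001]), 0.9), (array([ 0.24 , -0.254,  0.002]), 0.59)]
[0.6655577  0.00305689 0.31174688]
2 -3 134 0.1 0.4 0.0
```

View pics/w1.png

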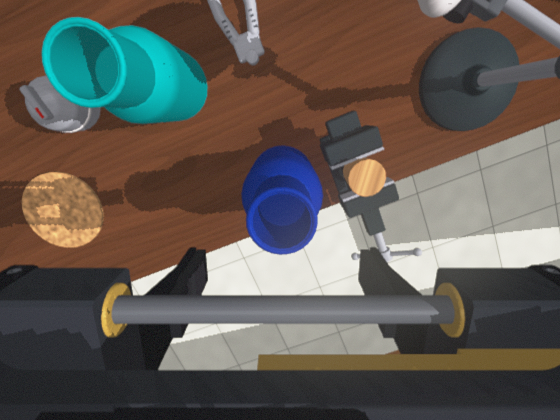

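The wrist view shows the blue neck, centred at about (282,220), between the fingers at (205,250) and (360,250), which matches the measurement. Next I descend.

Call:
{"fn": "move_arm", "kwargs": {
  "series": "2 -3 35 0 0 0; 2 -3 70 0 0 0; 2 -3 100 0 0 0; 2 -3 120 0 0 0; 2 -3 134 0 0 0; 2 -3 134 0 0 0; 2 -3 134 0 0 0"
}}

```text
time: 4.42
position: [0.6619, 0.001, 0.1754]
tool_rot: [0.191, 0.982, 0.0, 0.001]
ft_force: [0.5, 0.4, 1.1]
grip_width: 0.0869
grip_force: 0.0
```

Call:
{"fn": "move_arm", "kwargs": {
  "series": "0 0 0 0 0 0; 0 0 0 0 0 0; 0 0 0 0 0 0; 0 0 0 0 0 0; 0 0 0 0 0 0; 0 0 0 0 0 0; 0 0 0 0 0 0; 0 0 0 0 0 0",
  "jaw": 0.3,
  "newtons": 25
}}

```text
time: 5.08
position: [0.6613, 0.0014, 0.1746]
tool_rot: [0.191, 0.982, 0.0, 0.001]
ft_force: [0.2, 2.0, 2.6]
grip_width: 0.058
grip_force: 25.0
```

Run:
```python
from h import *
rel([((.590,-.321,.215),68),((.590,-.321,.1815),68)])
```

```text
-55 -326 -41 0.1 0.1 0.0
-55 -326 -7 0.1 0.1 0.0
```

Call:
{"fn": "move_arm", "kwargs": {
  "series": "0 0 -5 0 0 0; 0 0 -15 0 0 0; 0 0 -28 0 0 0; 0 0 -38 0 0 0; 0 0 -42 0 0 0; 0 0 -42 0 0 0"
}}

```text
time: 5.58
position: [0.6614, 0.0007, 0.2173]
tool_rot: [0.191, 0.982, -0.0, 0.001]
ft_force: [0.5, -0.5, -2.9]
grip_width: 0.0579
grip_force: 25.0
```

Ramped transit.

Call:
{"fn": "move_arm", "kwargs": {
  "series": "-1 -6 0 0 0 0; -3 -18 0 0 0 0; -6 -36 0 0 0 0; -10 -60 0 0 0 0; -15 -88 0 0 0 0; -20 -117 0 0 0 0; -25 -146 0 0 0 0; -30 -175 0 0 0 0"
}}

```text
time: 6.25
position: [0.6215, -0.1747, 0.215]
tool_rot: [0.191, 0.982, -0.0, -0.001]
ft_force: [0.3, -0.2, -3.5]
grip_width: 0.0587
grip_force: 25.0
```

Call:
{"fn": "move_arm", "kwargs": {
  "series": "-5 -29 0 0 0 0; -10 -58 0 0 0 0; -15 -87 0 0 0 0; -19 -112 0 0 0 0; -22 -131 0 0 0 0; -24 -143 0 0 0 0; -25 -150 0 0 0 0; -25 -150 0 0 0 0"
}}

```text
time: 6.92
position: [0.5891, -0.3226, 0.2153]
tool_rot: [0.192, 0.981, -0.0, -0.0]
ft_force: [-0.2, 0.3, -4.1]
grip_width: 0.0582
grip_force: 25.0
```

Run:
```python
from h import *
for n in ('wrist','top'):
  c=robot.camera(n)
  for t in('jar','coaster'):
    print(n,t,[(np.round(d['xyz'],3),d['p']) for d in robot.tip_of(c,t)])
print(robot.get_obs()['position'],robot.get_obs()['ft_force'])
rel([((.590,-.321,.1815),68)])
```

```text
wrist jar [(array([ 0.501, -0.081,  0.001]), 0.92), (array([ 0.589, -0.322,  0.038]), 0.59)]
wrist coaster []
top jar [(array([ 0.375,  0.238, -0.001]), 0.96), (array([ 0.592, -0.318,  0.041]), 0.95), (array([ 0.414,  0.38 , -0.001]), 0.74), (array([ 0.474, -0.217, -0.   ]), 0.65)]
top coaster [(array([ 0.593, -0.32 ,  0.005]), 0.66)]
[ 0.59037787 -0.31949035  0.21589517] [-0.00760126 -0.28822017 -3.7316542 ]
0 -2 34 0.0 -0.0 0.1
```

Call:
{"fn": "move_arm", "kwargs": {
  "series": "0 0 8 0 0 0; 0 0 17 0 0 0; 0 0 25 0 0 0; 0 0 29 0 0 0; 0 0 31 0 0 0; 0 0 33 0 0 0; 0 0 34 0 0 0; 0 0 34 0 0 0"
}}

```text
time: 7.88
position: [0.5901, -0.3211, 0.1818]
tool_rot: [0.191, 0.982, -0.0, 0.0]
ft_force: [-0.1, -0.8, -3.2]
grip_width: 0.0582
grip_force: 25.0
```

Call:
{"fn": "move_arm", "kwargs": {
  "series": "0 0 1 0 0 0; 0 0 2 0 0 0; 0 0 2 0 0 0; 0 0 2 0 0 0"
}}

```text
time: 8.22
position: [0.5903, -0.3212, 0.1806]
tool_rot: [0.191, 0.982, -0.0, 0.001]
ft_force: [-0.5, 1.0, -1.3]
grip_width: 0.058
grip_force: 25.0
```

Call:
{"fn": "move_arm", "kwargs": {
  "series": "0 0 1 0 0 0; 0 0 1 0 0 0; 0 0 1 0 0 0",
  "newtons": 10
}}

```text
time: 8.47
position: [0.5907, -0.3212, 0.1804]
tool_rot: [0.191, 0.982, -0.0, 0.001]
ft_force: [-0.7, 2.4, 5.6]
grip_width: 0.0587
grip_force: 10.0
```

Call:
{"fn": "move_arm", "kwargs": {
  "series": "0 0 0 0 0 0; 0 0 0 0 0 0; 0 0 0 0 0 0; 0 0 0 0 0 0; 0 0 0 0 0 0; 0 0 0 0 0 0",
  "jaw": 1
}}

```text
time: 8.97
position: [0.5899, -0.321, 0.1786]
tool_rot: [0.191, 0.982, 0.0, -0.0]
ft_force: [-0.1, 0.0, -0.3]
grip_width: 0.0851
grip_force: 0.0
```

Call:
{"fn": "move_arm", "kwargs": {
  "series": "0 0 -15 0 0 0; 0 0 -40 0 0 0; 0 0 -80 0 0 0; 0 0 -120 0 0 0; 0 0 -160 0 0 0; 0 0 -200 0 0 0; 0 0 -235 0 0 0; 0 0 -240 0 0 0"
}}

```text
time: 9.63
position: [0.592, -0.3225, 0.4279]
tool_rot: [0.191, 0.982, -0.004, 0.007]
ft_force: [-0.0, -0.1, 1.4]
grip_width: 0.0867
grip_force: 0.0
```

Run:
```python
from h import *
for n in ('top','scene'):
  c=robot.camera(n)
  for t in('jar','coaster','tilt_hinge','lens_grip','lens_center','magnifier_base','cork_top'):
    print(n,t,[(np.round(d['xyz'],3).tolist(),round(d['p'],2)) for d in robot.tip_of(c,t)])
rel([((.49,.144,.42),-48.6)])
```

```text
top jar [([0.375, 0.242, -0.002], 0.97), ([0.237, -0.252, 0.003], 0.76), ([0.594, -0.319, 0.003], 0.69), ([0.502, -0.082, 0.001], 0.64)]
top coaster [([0.591, -0.323, 0.002], 0.79), ([0.569, 0.432, 0.0], 0.32), ([0.593, -0.321, 0.003], 0.3)]
top tilt_hinge [([0.554, 0.194, 0.177], 0.93)]
top lens_grip [([0.488, 0.149, 0.307], 0.6)]
top lens_center [([0.522, 0.176, 0.24], 0.71)]
top magnifier_base [([0.639, 0.27, 0.002], 0.9), ([0.555, 0.194, 0.181], 0.3)]
top cork_top [([0.679, 0.091, 0.117], 0.98)]
scene jar [([0.588, -0.323, 0.0], 0.88), ([0.238, -0.247, 0.003], 0.69), ([0.5, -0.082, -0.004], 0.67), ([0.37, 0.239, 0.001], 0.65)]
scene coaster [([0.592, -0.318, -0.005], 0.56), ([0.59, -0.322, 0.002], 0.45)]
scene tilt_hinge [([0.55, 0.196, 0.181], 0.68)]
scene lens_grip [([0.492, 0.144, 0.308], 0.83)]
scene lens_center [([0.525, 0.172, 0.237], 0.85)]
scene magnifier_base [([0.641, 0.27, -0.001], 0.75), ([0.552, 0.194, 0.181], 0.2)]
scene cork_top [([0.675, 0.093, 0.119], 0.89)]
267 394 -1 -0.0 -0.0 116.6
```

Call:
{"fn": "move_arm", "kwargs": {
  "series": "16 24 0 0 0 7; 33 49 0 0 0 14; 50 74 0 0 0 21; 66 98 0 0 0 28; 83 123 0 0 0 35; 100 148 0 0 0 42; 117 173 0 0 0 49; 133 197 0 0 0 56"
}}

```text
time: 11.1
position: [0.5398, -0.087, 0.4192]
tool_rot: [0.632, 0.775, 0.0, 0.0]
ft_force: [0.4, 0.5, -0.0]
grip_width: 0.0869
grip_force: 0.0
```

Run:
```python
from h import *
rel([((.49,.144,.43),-49.7)])
```

```text
236 -2 -11 0.0 -0.0 61.4
```

Call:
{"fn": "move_arm", "kwargs": {
  "series": "26 0 -11 0 0 7; 52 0 -11 0 0 14; 78 -1 -11 0 0 21; 105 -1 -11 0 0 28; 131 -1 -11 0 0 35; 157 -2 -11 0 0 42; 184 -2 -11 0 0 49; 210 -2 -11 0 0 56"
}}

```text
time: 11.77
position: [0.4943, 0.1178, 0.4303]
tool_rot: [0.922, 0.388, 0.0, 0.0]
ft_force: [-0.0, 1.1, -0.2]
grip_width: 0.0871
grip_force: 0.0
```

Run:
```python
from h import *
c=robot.camera('wrist')
import cv2;cv2.imwrite('pics/w2.png',c['img'][:,:,::-1])
for t in('tilt_hinge','lens_grip','lens_center'):
    print(t,[(np.round(d['xyz'],3).tolist(),round(d['p'],2)) for d in robot.tip_of(c,t)])
rel([((.49,.144,.43),-49.7),((.49,.144,.311),-49.7)])
```

```text
tilt_hinge [([0.556, 0.192, 0.179], 0.81)]
lens_grip [([0.493, 0.141, 0.307], 0.94)]
lens_center [([0.524, 0.175, 0.241], 0.82), ([0.679, 0.095, 0.117], 0.16)]
16 -22 0 0.1 -0.0 5.9
16 -22 119 0.1 -0.0 5.9
```

View pics/w2.png

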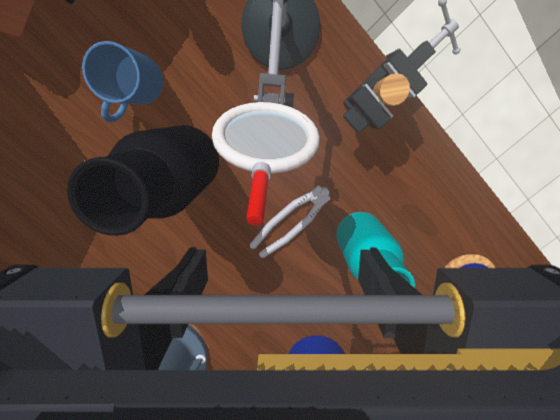

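The red handle at (258,195) shows in front of the lens rim at (265,138). The position agrees within 3 mm of the earlier one. I turn 6°, shift over and descend.

Call:
{"fn": "move_arm", "kwargs": {
  "series": "16 -21 0 0 0 6; 16 -21 0 0 0 6; 16 -21 40 0 0 6; 16 -21 75 0 0 6; 16 -21 105 0 0 6; 16 -21 119 0 0 6; 16 -21 119 0 0 6; 16 -21 119 0 0 6"
}}

```text
time: 12.63
position: [0.4912, 0.1415, 0.3106]
tool_rot: [0.94, 0.342, -0.001, 0.0]
ft_force: [1.4, -0.6, 0.4]
grip_width: 0.087
grip_force: 0.0
```

Call:
{"fn": "move_arm", "kwargs": {
  "series": "0 0 0 0 0 0; 0 0 0 0 0 0; 0 0 0 0 0 0; 0 0 0 0 0 0; 0 0 0 0 0 0; 0 0 0 0 0 0; 0 0 0 0 0 0; 0 0 0 0 0 0",
  "jaw": 0,
  "newtons": 15
}}

```text
time: 13.3
position: [0.4908, 0.1427, 0.311]
tool_rot: [0.94, 0.342, 0.0, 0.0]
ft_force: [-0.2, -0.3, 0.2]
grip_width: 0.0418
grip_force: 0.0
```

Run:
```python
from h import *
o=robot.get_obs();print(o['time'],o['position'],o['grip_width'],o['ft_force'])
p=np.array(o['position']);B=np.array([.640,.272])
d=p[:2]-B;r0=np.hypot(*d);h0=np.degrees(np.arctan2(d[1],d[0]));print(r0,h0,-78.4-h0)
T=[]
for s in np.linspace(0,-78.4-h0,13)[1:]:
    a=np.radians(h0+s);T.append(((B[0]+r0*np.cos(a),B[1]+r0*np.sin(a),p[2]),-49.7+s))
rel(T)
```

```text
13.3 [0.4907733  0.14267372 0.31095738] 0.04178633380793128 [-0.15422969 -0.30044853  0.24626468]
0.19746871929249837 -139.0863898887761 60.68638988877609
1 17 0 0.0 -0.0 -5.3
4 35 0 0.0 -0.0 -10.4
8 52 0 0.0 -0.0 -15.4
13 68 0 0.0 -0.0 -20.5
20 84 0 0.0 -0.0 -25.6
29 99 0 0.0 -0.0 -30.6
38 114 0 0.0 -0.0 -35.7
49 127 0 0.0 -0.0 -40.7
61 140 0 0.0 -0.0 -45.8
74 151 0 0.0 -0.0 -50.9
89 162 0 0.0 -0.0 -55.9
103 171 0 0.0 -0.0 -61.0
```

Call:
{"fn": "move_arm", "kwargs": {
  "series": "0 0 0 0 0 0; 0 0 0 0 0 0; 0 0 0 0 0 0; 0 0 0 0 0 0; 0 0 0 0 0 0; 0 0 0 0 0 0; 0 0 0 0 0 0; 0 0 0 0 0 0"
}}

```text
time: 13.97
position: [0.4906, 0.1428, 0.3108]
tool_rot: [0.94, 0.342, -0.0, -0.0]
ft_force: [-1.1, 0.7, 0.7]
grip_width: 0.0135
grip_force: 15.0
```

Call:
{"fn": "move_arm", "kwargs": {
  "series": "1 17 0 0 0 -5; 4 35 0 0 0 -10; 8 52 0 0 0 -15; 13 68 0 0 0 -20; 20 84 0 0 0 -25; 29 99 0 0 0 -30; 38 114 0 0 0 -35.5; 38 114 0 0 0 -35.5"
}}

```text
time: 14.63
position: [0.5957, 0.0788, 0.3103]
tool_rot: [0.79, 0.613, 0.001, 0.001]
ft_force: [1.6, 1.1, -0.4]
grip_width: 0.0137
grip_force: 15.1
```

```bash
cat > s.py <<'E'
from h import *
o=robot.get_obs();print(o['time'],o['position'],o['grip_width'],o['ft_force'])
p=np.array(o['position']);B=np.array([.640,.272])
d=p[:2]-B;r0=np.hypot(*d);h0=np.degrees(np.arctan2(d[1],d[0]));print(r0,h0,-78.4-h0)
T=[]
for s in np.linspace(0,-78.4-h0,7)[1:]:
    a=np.radians(h0+s);T.append(((B[0]+.1975*np.cos(a),B[1]+.1975*np.sin(a),.311),h0+s+90))
rel(T)
E
python3 s.py
```

```text
14.6333 [0.59572436 0.07882155 0.31034073] 0.013691062429860505 [ 1.60461799  1.06395983 -0.38823104]
0.19818740218847483 -102.90897953281683 24.508979532816824
2 14 -1 0.1 -0.0 -5.6
3 28 -1 0.1 -0.0 -9.7
6 42 -1 0.1 -0.0 -13.8
10 55 -1 0.1 -0.0 -17.9
15 69 -1 0.1 -0.0 -22.0
21 81 -1 0.1 -0.0 -26.1
```

Call:
{"fn": "move_arm", "kwargs": {
  "series": "2 14 0 0 0 -5; 3 28 0 0 0 -9; 6 42 0 0 0 -13; 10 55 0 0 0 -17.5; 15 69 0 0 0 -22; 21 81 0 0 0 -26; 21 81 0 0 0 -26; 21 81 0 0 0 -26"
}}

```text
time: 15.3
position: [0.6778, 0.0787, 0.311]
tool_rot: [0.634, 0.773, -0.0, 0.002]
ft_force: [2.8, -2.4, -0.2]
grip_width: 0.0133
grip_force: 15.0
```

```bash
cat > t.py <<'E'
from h import *
o=robot.get_obs();print(o['time'],o['position'],o['grip_width'],o['ft_force'])
p=np.array(o['position']);B=np.array([.640,.272])
a=np.radians(-78.4);u=np.array([np.cos(a),np.sin(a)])
r=(p[:2]-B)@u-.115;z=p[2]-.003-.180;L=np.hypot(r,z);t0=np.degrees(np.arctan2(z,r));print('L,tilt',L,t0,'side',(p[:2]-B)@[-u[1],u[0]])
rel([((*(B+u*(.115+.153*np.cos(t))),.183+.153*np.sin(t)),11.6) for t in np.radians(np.linspace(t0,0,15)[1:])])
E
python3 t.py
python3 - <<'E'
from h import *
for n in ('top','scene'):
  c=robot.camera(n)
  for t in('tilt_hinge','lens_grip','lens_center','cork_top'):
    print(n,t,[(np.round(d['xyz'],3).tolist(),round(d['p'],2)) for d in robot.tip_of(c,t)])
E
```

```text
15.3 [0.67778396 0.07868836 0.31100549] 0.013264948792717791 [ 2.80440269 -2.44773851 -0.21448569]
L,tilt 0.15199664972668528 57.36891304659366 side -0.0018584733083614857
-10 2 5 0.1 0.2 -0.3
-18 2 12 0.1 0.2 -0.3
-26 2 20 0.1 0.2 -0.3
-33 2 28 0.1 0.2 -0.3
-40 2 36 0.1 0.2 -0.3
-47 2 45 0.1 0.2 -0.3
-52 2 55 0.1 0.2 -0.3
-57 2 65 0.1 0.2 -0.3
-61 2 75 0.1 0.2 -0.3
-65 2 85 0.1 0.2 -0.3
-67 2 96 0.1 0.2 -0.3
-69 2 106 0.1 0.2 -0.3
-70 2 117 0.1 0.2 -0.3
-71 2 128 0.1 0.2 -0.3
top tilt_hinge []
top lens_grip []
top lens_center [([0.667, 0.126, 0.244], 0.44)]
top cork_top []
scene tilt_hinge [([0.66, 0.157, 0.179], 0.79)]
scene lens_grip [([0.678, 0.079, 0.31], 0.95)]
scene lens_center [([0.668, 0.12, 0.243], 0.59), ([0.657, 0.158, 0.181], 0.45)]
scene cork_top [([0.678, 0.091, 0.12], 0.67)]
```

Call:
{"fn": "move_arm", "kwargs": {
  "series": "-10 1 5 0 0 0; -18 1 12 0 0 0; -26 1 20 0 0 0; -33 1 28 0 0 0; -40 1 36 0 0 0; -47 1 45 0 0 0; -52 1 55 0 0 0; -52 1 55 0 0 0"
}}

```text
time: 16.47
position: [0.6878, 0.0268, 0.2529]
tool_rot: [0.633, 0.774, -0.002, -0.001]
ft_force: [0.5, -4.3, -0.6]
grip_width: 0.0134
grip_force: 15.0
```

```bash
python3 t.py
```

```text
16.4667 [0.68779787 0.02679315 0.25293292] 0.013358289812938606 [ 0.48640517 -4.31510683 -0.6129167 ]
L,tilt 0.15186920804276355 27.418165805832782 side -0.0024840751557458247
-3 3 4 -0.2 0.1 -0.2
-5 3 9 -0.2 0.1 -0.2
-7 3 14 -0.2 0.1 -0.2
-9 3 19 -0.2 0.1 -0.2
-11 3 24 -0.2 0.1 -0.2
-12 3 29 -0.2 0.1 -0.2
-14 3 34 -0.2 0.1 -0.2
-15 3 39 -0.2 0.1 -0.2
-16 3 44 -0.2 0.1 -0.2
-17 3 49 -0.2 0.1 -0.2
-17 3 54 -0.2 0.1 -0.2
-18 3 59 -0.2 0.1 -0.2
-18 3 65 -0.2 0.1 -0.2
-18 3 70 -0.2 0.1 -0.2
```

Call:
{"fn": "move_arm", "kwargs": {
  "series": "-5 2 9 0 0 0; -9 2 19 0 0 0; -12 2 29 0 0 0; -15 2 39 0 0 0; -17 2 49 0 0 0; -18 2 60 0 0 0; -18 2 70 0 0 0; -18 2 70 0 0 0"
}}

```text
time: 17.13
position: [0.693, 0.0109, 0.1827]
tool_rot: [0.633, 0.774, -0.001, -0.001]
ft_force: [2.5, -4.1, -2.5]
grip_width: 0.0134
grip_force: 15.0
```

```bash
python3 t.py|head -2
python3 - <<'E'
from h import *
import cv2
for n in ('top','scene','wrist'):
  c=robot.camera(n)
  if n=='scene': cv2.imwrite('pics/s2.png',cv2.resize(c['img'][100:340,120:440,::-1],(800,600)))
  for t in('tilt_hinge','lens_grip','lens_center','cork_top'):
    print(n,t,[(np.round(d['xyz'],3).tolist(),round(d['p'],2)) for d in robot.tip_of(c,t)])
E
```

```text
17.1333 [0.69302532 0.01087154 0.18270829] 0.013432785928816216 [ 2.54283279 -4.1484581  -2.50872666]
L,tilt 0.1514574775970058 -0.11035453539430823 side -0.0005648766440506439
top tilt_hinge [([0.666, 0.158, 0.18], 0.91)]
top lens_grip []
top lens_center []
top cork_top []
scene tilt_hinge [([0.659, 0.154, 0.18], 0.83), ([0.418, 0.026, -0.001], 0.4)]
scene lens_grip [([0.697, 0.009, 0.181], 0.89)]
scene lens_center [([0.677, 0.093, 0.182], 0.93)]
scene cork_top [([0.676, 0.089, 0.118], 0.71)]
wrist tilt_hinge []
wrist lens_grip [([0.692, 0.009, 0.178], 0.68)]
wrist lens_center [([0.676, 0.093, 0.184], 0.64)]
wrist cork_top []
```

View pics/s2.png

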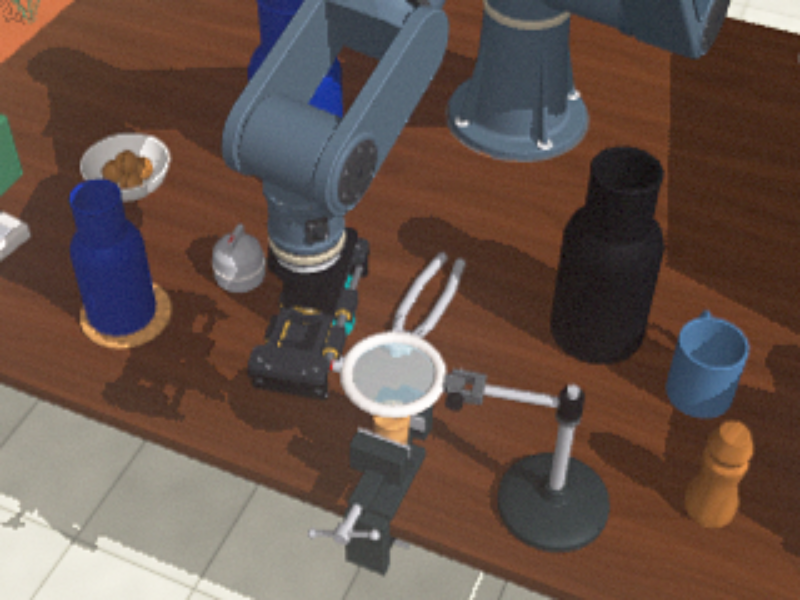

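The scene view shows the lens level at crop (393,374), above the cork at (393,428), and the jar upright on the coaster at (120,270). I release and retreat upward.

Call:
{"fn": "move_arm", "kwargs": {
  "series": "0 0 0 0 0 0; 0 0 0 0 0 0; 0 0 0 0 0 0; 0 0 0 0 0 0; 0 0 0 0 0 0; 0 0 0 0 0 0; 0 0 0 0 0 0; 0 0 0 0 0 0",
  "jaw": 0.7
}}

```text
time: 18.55
position: [0.6938, 0.0119, 0.186]
tool_rot: [0.633, 0.774, 0.0, 0.0]
ft_force: [0.2, -0.1, 0.9]
grip_width: 0.0572
grip_force: 0.0
```

Call:
{"fn": "move_arm", "kwargs": {
  "series": "0 0 -10 0 0 0; 0 0 -30 0 0 0; 0 0 -60 0 0 0; 0 0 -95 0 0 0; 0 0 -130 0 0 0; -60 0 -160 0 0 0; -90 0 -180 0 0 0; -90 0 -180 0 0 0"
}}

```text
time: 19.22
position: [0.7132, -0.0803, 0.371]
tool_rot: [0.633, 0.774, 0.001, 0.004]
ft_force: [0.6, 0.2, -0.1]
grip_width: 0.0608
grip_force: 0.0
```

Run:
```python
from h import *
import cv2
print(robot.get_obs()['position'],robot.get_obs()['time'])
for n in ('top','scene','wrist'):
  c=robot.camera(n)
  if n=='scene': cv2.imwrite('pics/s3.png',cv2.resize(c['img'][100:340,120:440,::-1],(800,600)))
  for t in('tilt_hinge','lens_grip','lens_center','cork_top','jar'):
    print(n,t,[(np.round(d['xyz'],3).tolist(),round(d['p'],2)) for d in robot.tip_of(c,t)])
```

```text
[ 0.71323259 -0.08033729  0.37101352] 19.2167
top tilt_hinge [([0.667, 0.158, 0.179], 0.95), ([0.383, -0.445, 0.003], 0.53)]
top lens_grip [([0.687, 0.012, 0.179], 0.93), ([0.415, 0.38, -0.003], 0.36)]
top lens_center [([0.676, 0.096, 0.181], 0.82)]
top cork_top []
top jar [([0.376, 0.241, -0.002], 0.97), ([0.237, -0.248, 0.004], 0.94), ([0.595, -0.323, 0.005], 0.81)]
scene tilt_hinge [([0.659, 0.157, 0.182], 0.72), ([0.64, 0.269, 0.001], 0.66)]
scene lens_grip [([0.694, 0.007, 0.183], 0.92), ([0.418, 0.025, 0.0], 0.48)]
scene lens_center [([0.679, 0.088, 0.181], 0.65)]
scene cork_top [([0.676, 0.095, 0.115], 0.57)]
scene jar [([0.238, -0.249, 0.001], 0.86), ([0.371, 0.24, 0.001], 0.8), ([0.501, -0.08, -0.001], 0.67)]
wrist tilt_hinge []
wrist lens_grip [([0.693, 0.008, 0.179], 0.89)]
wrist lens_center [([0.678, 0.092, 0.181], 0.6)]
wrist cork_top []
wrist jar [([0.594, -0.321, 0.007], 0.96), ([0.5, -0.082, 0.002], 0.84)]
```

View pics/s3.png

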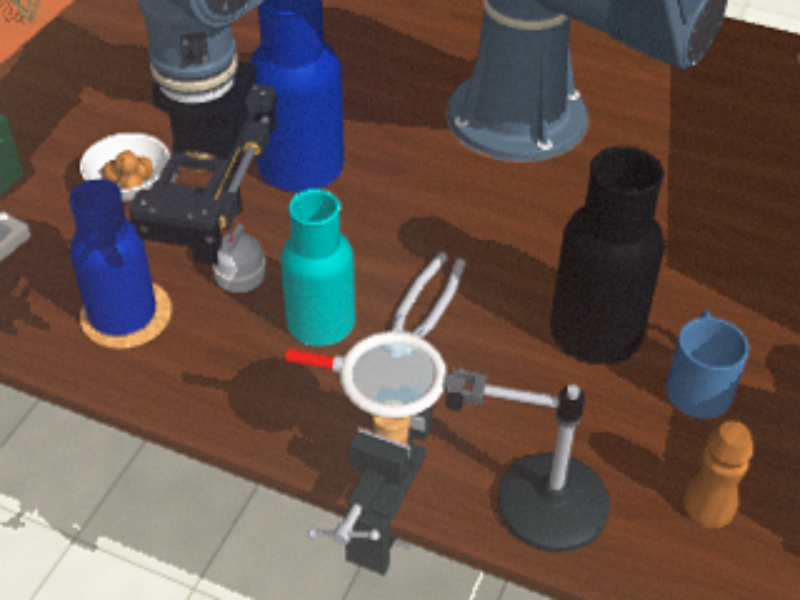

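The handle is free and level at crop (310,358), the lens is centred over the cork at (393,374), and the jar stands on the coaster at (120,270). The robot touches nothing.

```bash
python3 -c "
from rig import robot
print(robot.hand_in())"
```

```text
the job is handed in; nothing more can be done
None
```

The job is handed in, at about 19 of 54 s: the blue jar stands upright on the coaster, and the lens is level and centred over the cork to within about 5 mm by the final camera measurements; the hand-in returned no verdict.

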